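True up the swing fence of a plate nest with a setting square

TASK

The swing fence of the plate nest leans inwards, out of square. Pick up the setting square from the rubber mat by its grip block and press it into the corner of the nest until its two outer edges lie flush along both fences without a gap, holding it pressed there for about a second, so that the fence is pushed back to a true right angle. Then lay the square flat on the middle of the rubber mat again, leaving the fence true; move the swing fence only with the square, not with the hand, and do not disturb the tip box, the bottle or the beaker standing around.

Things in the scene. Friction and masses are not known exactly. Their poses are not given: they have to be found in the camera images.
- nest: Plate nest fixed to the bench: grey plastic base plate 250 x 250 x 12 mm with two plain aluminium fences, a fixed and a swing one, each 160 mm long, 14 mm thick, 30 mm high above the plate (tops 42 mm above the bench). Origin: centre of the plate's underside; z up.
- nest_corner (a point): Inside corner of the nest, where the working faces of the two fences meet, at the plate's top (12 mm above the bench). Axes as the nest's. The fixed fence's face runs from here along +x; the swing fence's face, when true, along +y. The open plate is on the +x, +y side, which reaches 215 mm in x and y.
- fixed_fence: The fence that cannot move (two dark screws on its top; the swing fence has one larger dark pivot pin by the corner); origin at nest_corner, same axes, working face on y = 0 looking to +y, from x = 0 to 160 mm.
- swing_fence (a joint): Angle of the swing fence about its upright hinge (7 mm behind its face, 8 mm along from the corner): 0 is true; positive leans inwards, its free end towards nest_corner +x. Range -0.35 to 0.45, no stop at 0. Stiff by friction (0.15 N m: about 1.2 N from the end of the square's leg moves it); stays where left.
- swing_tip (a point): Free end of the swing fence's working face, 160 mm from the corner, 15 mm above the base plate.
- square_grip (a point): Centre of the setting square's grip block, 58 mm above its underside. The block is upright, 24 mm thick between its grasping faces, which look along this frame's diagonal (1, 1) and back; 50 mm wide; stands free from 16 to 78 mm up. z up. When the square is flush, this frame is parallel to nest_corner's and this point is at x = y = +45 mm from it.
- square_heel (a point): Outer corner (heel) of the square, at its underside, at x = y = -45 mm from square_grip, same axes. The square is a bare steel L of about 0.5 kg: from here one leg runs along +x, one along +y, each 130 mm long, 26 mm wide, 16 mm thick, with a diagonal brace between them under the grip block. Flush in the nest, the heel is at nest_corner.
- mat: Black rubber mat, 200 x 200 x 4 mm, fixed flat on the bench; origin at the centre of its underside. The square lies on it at the start.
- tip_box: Loose pipette-tip box 85 x 125 x 74 mm, bystander; origin at the centre of its underside.
- reagent: Amber bottle, diameter 60 mm, 120 mm high, bystander; origin at the centre of its underside.
- beaker: Glass beaker, diameter 70 mm, 80 mm high, bystander; origin at the centre of its underside.
Not all that is in view belongs to the job. There is more than one size of the part that bears square_grip; the job needs the larger.

How it is judged (in metres and radians):
On the way:
1. the square is pressed flush against both fences: over 1.5 N on each, heel within 4 mm of the corner, square parallel to the nest and the swing fence true within 0.02 rad (contact force between square and fixed_fence above 1.5 N and contact force between square and swing_fence above 1.5 N and horizontal distance between square_heel and nest_corner below 0.004 m and angle between the x axis of square_heel and the x axis of nest_corner, either way round below 0.02 rad and value of joint swing_fence between -0.02 and 0.02 rad), for 0.3 s.
At the end, for the whole second after the job is handed in: The swing fence is left true to the fixed fence within 0.02 rad (about 3 mm at its free end), and the square lies flat, released and at rest on the rubber mat, its grip within 50 mm of the mat's centre (value of joint swing_fence between -0.02 and 0.02 rad and horizontal distance between square_grip and mat below 0.05 m and height (world z) of square_heel below 0.008 m and angle between square_grip's own z axis and vertical below 0.05 rad and linear speed of square below 0.02 m/s); the robot touches nothing.
It fails at once if the hand touches the swing fence (over 2 N) (contact force between any of the fingers, the arm and swing_fence above 2 N).
It fails at once if the tip box, bottle or beaker is moved more than 30 mm (distance of any of tip_box, reagent, beaker from where it was at the start of the episode above 0.03 m).
It also fails if it takes over 53 s, if anything falls off the work surface, if the arm or the gripper's body presses on something with over 40 N, if the wrist force passes 120 N, or if a joint passes its speed limit or range.

ROBOT

A 6-joint arm with a two-finger parallel gripper is mounted at the origin on the work surface. World frame = base frame: x ahead of the robot, y to its left, z up, the work surface at z = 0. Lengths are in m, angles in degrees, forces in N, time in s.
With the tool pointing down it reaches from about 0.35 to 0.875 m from the base axis. Payload 4.2 kg.
Tool frame: the origin (TCP) lies midway between the tips of the shut fingers; the grasp point (between the pads) lies 19 mm behind it; z points along the fingers, y is the direction in which the jaws open and shut (so a half turn about z gives the same grasp; the last joint's range is limited). The gripper opens to 87 mm and grips with 3 to 60 N. Pads are 19 mm wide; open, the fingers measure 117 mm over their backs; the gripper's body (75 mm by 190 mm) begins 51 mm behind the grasp point.
Start: joints at [89.588, 22.042, 0.453, 0, -68.411, -14.817], TCP at [0.164, 0.603, 0.223] pointing down, gripper open.
Joint ranges: [-179.83, 179.83], [-69.29, 118.12], [-61.27, 80.66], [-181.25, 117.63], [-171.15, -9.14], [-177.46, 177.46]. Speed limits (degrees/s): [159.86, 159.86, 180, 180, 180, 180].

INTERFACE

Orientations are given as a 3x3 rotation matrix whose columns are the frame's x, y, z axes.
In Python, from station import sense, capture, get_calibration, finish_job, spot_in, spot_point gives the robot as it stands.
- The arm moves only by the shell command python3 -m inch 'ROWS'. ROWS is JSON, a list of rows, each an object with "fingers": the finger opening in cm, from 0 to 8.7; "delta_pos": the shift along the tool's x, y, z in cm, a list of three; "spin": the turn about the tool's z in degrees. In form: [{"fingers": fingers, "delta_pos": [dx, dy, dz], "spin": spin}, ...]. A call has 1 to 20 rows; each row is the pose to reach, as a shift and turn from the pose commanded when the call began, along the tool's axes at that moment; what a row does not reach only later rows make up. A row lasts 1/10 s, in which the tool goes at most 50 mm and 8.59 degrees, less where a joint would pass 70% of its speed; a pose out of reach is approached as far as the arm can. A call with a gripper value outside its range is refused whole. The fingers move at their own pace and stop on an object; the grip force is fixed at half the most. Time passes only in rows, so rows that repeat a pose let the fingers close. It gives the time, the measured TCP pose, the force and the opening at its end, in the units of the state.
- sense(): the state, without advancing time (a new reading comes with each control period).
- capture(name): name is "scene" or "top" or "wrist"; returns the picture (400x640x3 uint8, red, green, blue); there is no depth.
- get_calibration(name): a dict with "K" (3x3 intrinsics, pixels), "T" (4x4, takes a point from camera to world coordinates). Camera axes: x right, y up, looking along -z (the intrinsics and any distortion apply to the point x, -y, -z); pixel columns grow to the right and rows downward; lengths in m; the calibration is good to about 2 mm. A picture is of the moment at which its call begins: read the wrist's pose just before it. get_calibration takes no time and is no camera call; for the wrist camera it gives the pose at the moment of the call.
- finish_job(): hands the job in, once; it reports no verdict.
Trained networks look in the newest picture that a camera, given by its name, has taken for a name from the list of things; names that differ only in an ending like _2 or _b are one class to them, and where a whole thing is asked for, a point or a joint stands for the part that bears it (a point fixed in the world has none). Each returns a list of dicts, best first, with "conf" (0 to 1); they miss things now and then, are a little off and sometimes report something else, mostly with a low value. They report only what shows in the picture. A call takes as long as a camera call. They do not tell look-alikes from the thing itself.
- spot_in(camera, target): "extent" ([left, top, right, bottom] as shares, 0 to 1, of the picture: columns of its width, rows of its height, round what is visible of it).
- spot_point(camera, target): "location" ([column, row] as shares, 0 to 1, of the picture: columns of its width, rows of its height: a listed point, or the origin of a listed thing).
The state is a dict: "time_s": time; "joints": joint angles; "joint_velocities": joint speeds; "effort": joint torques, N m; "tcp_pos": TCP position; "ee_rot": TCP orientation; "wrist_force": force on the tool from outside, world axes, zero at the start; "moment": the same for the moment, N m; "gripper_width": opening from 0.0 (shut) to 1.0 (fully open).
Only numpy, scipy, OpenCV 4.12 (cv2) and the standard library are available. Lean on these libraries where they do the work, as an engineer would, in place of code of your own. Each camera call takes 0.05 s, during which the arm holds its last target.

## Working session

There is one attempt and no reset: what is moved stays moved. The work goes in short steps, Python scripts to look and compute and a shell command to move; the robot and the scene stay as the last step left them, time stands still between calls to the robot, and variables do not carry over. Pictures are saved under pics/ and viewed, and the job is handed in when it is done.

```bash
mkdir -p pics; ls
python3 - <<'E'
from station import *
import cv2,json
s=sense();print(s)
for n in["scene","top","wrist"]:
    im=capture(n);cv2.imwrite(f"pics/{n}0.png",im[:,:,::-1]);c=get_calibration(n);print(n,c)
    for t in["square_grip","square_heel","nest_corner","swing_tip","mat","nest","tip_box","reagent","beaker"]:
        print(t,[(round(d["conf"],2),round(d["location"][0]*640),round(d["location"][1]*400)) for d in spot_point(n,t)][:4])
print(sense()["time_s"])
E
```

```text
pics
{'time_s': 0.0, 'joints': array([ 8.95877095e+01,  2.20908277e+01,  3.78458247e-01, -2.84250206e-02,
       -6.84113048e+01, -1.48167858e+01]), 'joint_velocities': array([ 0.02465671, -0.05120941,  0.04702656,  0.02370735, -0.07019126,
        0.00498558]), 'effort': array([-7.90100403e-04, -3.90666246e+01,  1.87406605e+01,  4.21996638e+00,
        1.09758569e-02, -1.92239481e-04]), 'tcp_pos': array([0.16399805, 0.60246442, 0.22145135]), 'ee_rot': array([[ 9.64835244e-01, -2.62854948e-01, -4.76827576e-04],
       [-2.62855359e-01, -9.64832843e-01, -2.15510483e-03],
       [ 1.06421062e-04,  2.20465778e-03, -9.99997564e-01]]), 'wrist_force': array([-0.17281019, -0.43164472, -0.59930007]), 'moment': array([ 0.01576918, -0.05133654,  0.06953387]), 'gripper_width': 0.9959942894030802}
scene {'K': array([[399.6245162 ,   0.        , 312.53333152],
       [  0.        , 399.6245162 , 194.7365626 ],
       [  0.        ,   0.        ,   1.        ]]), 'T': array([[-0.62225409, -0.43484958,  0.65092679,  1.32307658],
       [ 0.78280119, -0.34065442,  0.52074644,  0.6673085 ],
       [-
[... 1017 characters left out ...]
tip_box [(0.9, 189, 206)]
reagent [(0.91, 201, 156)]
beaker [(0.7, 395, 158)]
wrist {'K': array([[317.82658307,   0.        , 315.53134587],
       [  0.        , 317.82658307, 196.93408889],
       [  0.        ,   0.        ,   1.        ]]), 'T': array([[-2.62482918e-01,  9.19327630e-01,  2.93154269e-01,
         2.45700282e-01],
       [-9.64936433e-01, -2.50275165e-01, -7.91203060e-02,
         5.80100170e-01],
       [ 6.31749852e-04, -3.03642964e-01,  9.52785680e-01,
         3.84295805e-01],
       [ 0.00000000e+00,  0.00000000e+00,  0.00000000e+00,
         1.00000000e+00]])}
square_grip []
square_heel []
nest_corner []
swing_tip []
mat []
nest []
tip_box []
reagent []
beaker []
1.5
```

View pics/top0.png

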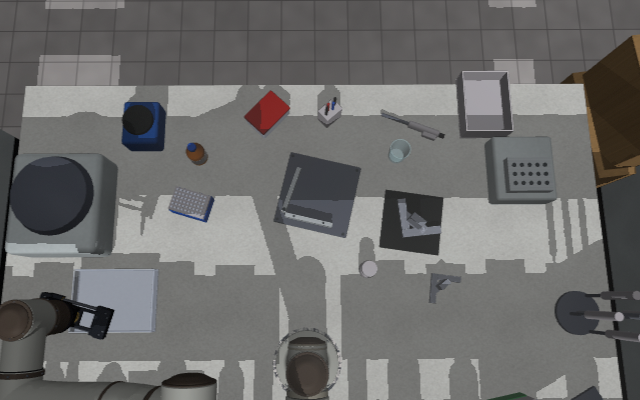

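View pics/scene0.png

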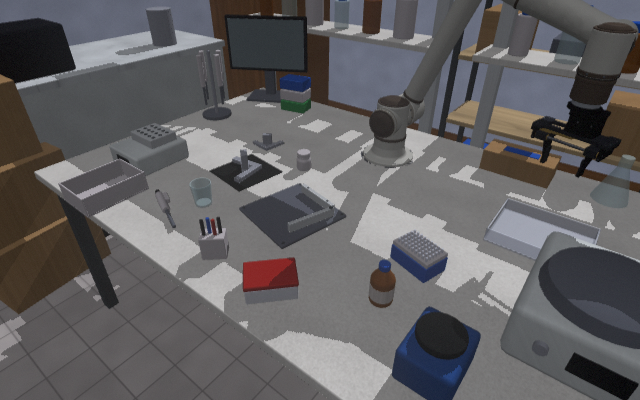

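Run:
```python
import cv2
a=cv2.imread('pics/top0.png')[130:310,270:480]
cv2.imwrite('pics/topc.png',cv2.resize(a,None,fx=3.3,fy=3.3,interpolation=cv2.INTER_CUBIC))
a=cv2.imread('pics/scene0.png')[110:270,180:380]
cv2.imwrite('pics/scenec.png',cv2.resize(a,None,fx=3.7,fy=3.7,interpolation=cv2.INTER_CUBIC))
```

```text
(no output)
```

View pics/topc.png

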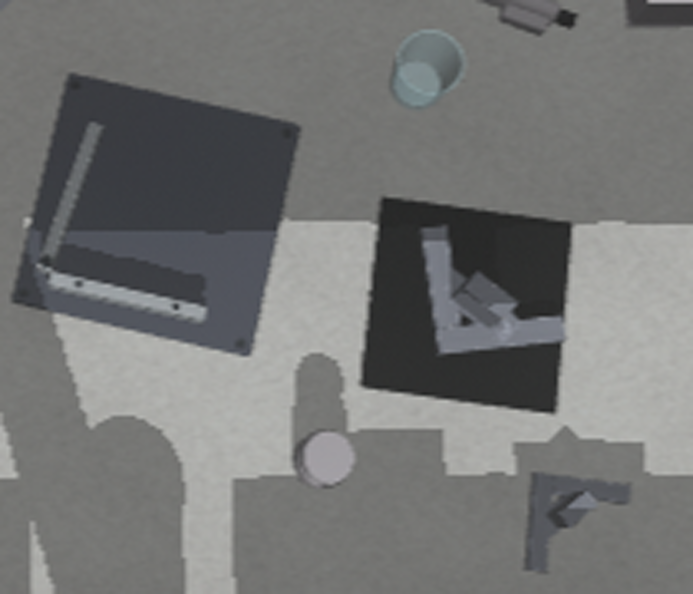

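View pics/scenec.png

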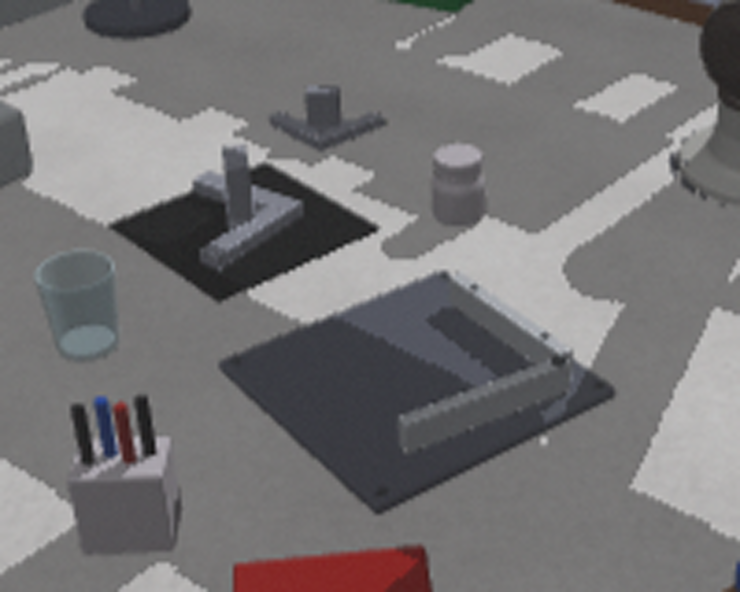

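The square on the mat at top px (419,222) and the smaller look-alike beside it at (445,286) could both be taken for the square. I choose the one on the mat: it is larger and matches the description. Next I measure from the top and scene views.

```bash
cat > h.py <<'E'
import numpy as np
from station import *
def ray(cal,u,v):
    K,T=np.array(cal["K"]),np.array(cal["T"])
    p=np.linalg.inv(K)@[u,v,1]; d=T[:3,:3]@[p[0],-p[1],-p[2]]
    return T[:3,3],d
def at(cal,u,v,z):
    o,d=ray(cal,u,v); return o+d*(z-o[2])/d[2]
def proj(cal,P):
    K,T=np.array(cal["K"]),np.array(cal["T"])
    c=T[:3,:3].T@(np.array(P)-T[:3,3]); q=K@[c[0],-c[1],-c[2]]; return q[:2]/q[2]
E
python3 - <<'E'
from h import *
t=get_calibration("top")
f=lambda x,y:(270+x/3.3,130+y/3.3)
def P(n,x,y,z): 
    r=at(t,*f(x,y),z);print(n,r.round(4));return r
ang=lambda a,b:np.degrees(np.arctan2(b[1]-a[1],b[0]-a[0]))
h=P("heel",440,354,.02);a=P("xtip",565,334,.02);b=P("ytip",423,230,.02)
print(ang(h,a),ang(h,b),np.linalg.norm(a-h),np.linalg.norm(b-h))
m=[P("mat",*q,.004) for q in[(381,198),(571,222),(555,412),(361,385)]];print("matc",np.mean(m,0),ang(m[3],m[2]))
n=[P("nest",*q,.012) for q in[(70,74),(300,126),(250,354),(12,302)]];print("nestc",np.mean(n,0),ang(n[3],n[2]),ang(n[0],n[1]),ang(n[3],n[0])-90,ang(n[2],n[1])-90)
P("fence top corner",45,270,.042)
w=P("swing inner tip top",103,125,.042)
g=P("grip top",490,290,.082)
E
```

```text
heel [ 0.3973 -0.3237  0.02  ]
xtip [ 0.417  -0.4509  0.02  ]
ytip [ 0.5247 -0.3118  0.02  ]
-81.18030156693749 5.3407798590159 0.12870661102331218 0.1280202672334373
mat [ 0.5621 -0.2729  0.004 ]
mat [ 0.5359 -0.4686  0.004 ]
mat [ 0.3398 -0.4409  0.004 ]
mat [ 0.368  -0.2456  0.004 ]
matc [ 0.45143975 -0.35697629  0.004     ] -98.22461037405853
nest [0.6944 0.0493 0.012 ]
nest [ 0.6373 -0.1899  0.012 ]
nest [ 0.3991 -0.1331  0.012 ]
nest [0.4534 0.1079 0.012 ]
nestc [ 0.54604259 -0.0414347   0.012     ] -102.68324667347542 -103.42665570438923 -103.66227342171618 -103.41641974587938
fence top corner [0.4809 0.0731 0.042 ]
swing inner tip top [0.6308 0.0147 0.042 ]
grip top [ 0.4521 -0.3621  0.082 ]
```

```bash
python3 -m inch '[{"fingers":8.7,"delta_pos":[40,31,0],"spin":8},{"fingers":8.7,"delta_pos":[40,31,0],"spin":16},{"fingers":8.7,"delta_pos":[40,31,0],"spin":24},{"fingers":8.7,"delta_pos":[40,31,0],"spin":32},{"fingers":8.7,"delta_pos":[40,31,0],"spin":40},{"fingers":8.7,"delta_pos":[40,31,0],"spin":48},{"fingers":8.7,"delta_pos":[40,31,0],"spin":56},{"fingers":8.7,"delta_pos":[40,31,0],"spin":64},{"fingers":8.7,"delta_pos":[40,31,0],"spin":72},{"fingers":8.7,"delta_pos":[52.7,85.7,0],"spin":80},{"fingers":8.7,"delta_pos":[52.7,85.7,0],"spin":88},{"fingers":8.7,"delta_pos":[52.7,85.7,0],"spin":96},{"fingers":8.7,"delta_pos":[52.7,85.7,0],"spin":104},{"fingers":8.7,"delta_pos":[52.7,85.7,0],"spin":113},{"fingers":8.7,"delta_pos":[52.7,85.7,0],"spin":113},{"fingers":8.7,"delta_pos":[52.7,85.7,0],"spin":113},{"fingers":8.7,"delta_pos":[52.7,85.7,0],"spin":113},{"fingers":8.7,"delta_pos":[52.7,85.7,0],"spin":113},{"fingers":8.7,"delta_pos":[52.7,85.7,0],"spin":113},{"fingers":8.7,"delta_pos":[52.7,85.7,0],"spin":113}]'
```

```text
time_s: 3.5
tcp_pos: [0.4461, -0.3085, 0.2229]
ee_rot: [[-0.619, -0.785, 0.001], [-0.785, 0.619, -0.0], [-0.0, -0.001, -1.0]]
wrist_force: [1.4, 0.4, 0.3]
gripper_width: 0.998
```

Run:
```python
from h import *
import cv2,pickle
c0=capture("wrist");s=sense();c=get_calibration("wrist");im=capture("wrist")
print(s["tcp_pos"],s["joints"].round(1),s["time_s"]);print(c["T"].round(4))
pickle.dump(c,open("wc.pkl","wb"))
cv2.imwrite("pics/w1.png",im[:,:,::-1])
for t in["square_grip","square_heel","mat"]:
    print(t,[(round(d["conf"],2),round(d["location"][0]*640),round(d["location"][1]*400)) for d in spot_point("wrist",t)][:4])
```

```text
[ 0.44627064 -0.31441639  0.22236845] [-18.   14.3 -10.9   0.2 -64.7 -20.6] 3.55
[[-0.7826 -0.5928 -0.1902  0.3941]
 [ 0.6225 -0.7467 -0.2343 -0.3806]
 [-0.0031 -0.3017  0.9534  0.3843]
 [ 0.      0.      0.      1.    ]]
square_grip [(0.86, 286, 146)]
square_heel [(0.69, 339, 141)]
mat [(0.65, 292, 146)]
```

View pics/w1.png

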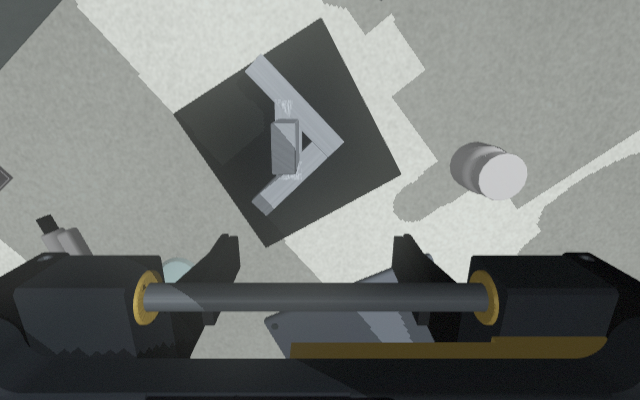

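Run:
```python
import cv2
a=cv2.imread('pics/w1.png')[10:260,160:420]
cv2.imwrite('pics/w1c.png',cv2.resize(a,None,fx=2.4,fy=2.4,interpolation=cv2.INTER_CUBIC))
```

```text
(no output)
```

View pics/w1c.png

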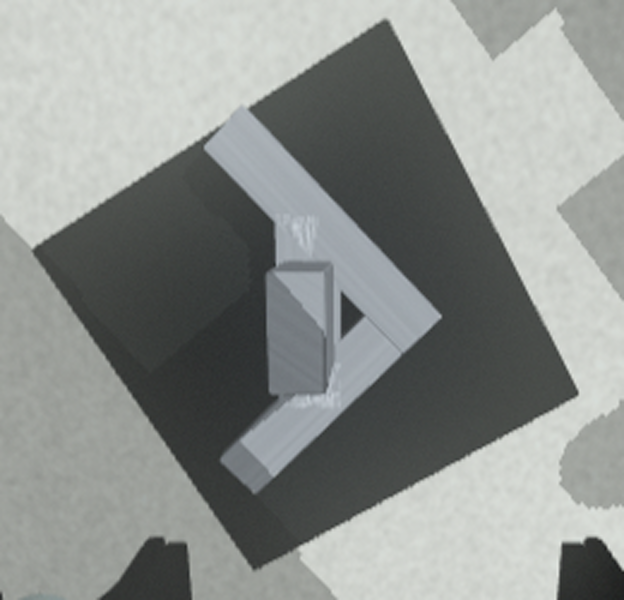

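Run:
```python
from h import *
import pickle
c=pickle.load(open("wc.pkl","rb"))
f=lambda x,y:(160+x/2.4,10+y/2.4)
def P(n,x,y,z): 
    r=at(c,*f(x,y),z);print(n,r.round(4));return r
ang=lambda a,b:np.degrees(np.arctan2(b[1]-a[1],b[0]-a[0]))
h=P("heel",441,317,.02);a=P("t1",243,105,.02);b=P("t2",271,477,.02)
print(ang(h,a),ang(h,b),np.linalg.norm(a-h),np.linalg.norm(b-h))
m=[P("mat",*q,.004) for q in[(387,18),(578,394),(256,570),(34,248)]];print("matc",np.mean(m,0),[np.linalg.norm(m[i]-m[i-1]).round(4) for i in range(4)])
g=[P("g",*q,.082) for q in[(268,270),(326,268),(326,393),(270,395)]];print("grip",np.mean(g,0),ang(g[0],g[3]),ang(g[1],g[2]),[np.linalg.norm(g[i]-g[i-1]).round(4) for i in range(4)])
```

```text
heel [ 0.4008 -0.3224  0.02  ]
t1 [ 0.4131 -0.4503  0.02  ]
t2 [ 0.5168 -0.3115  0.02  ]
-84.49121129232908 5.355169583403111 0.1285459942839437 0.1165348548084085
mat [ 0.3405 -0.4402  0.004 ]
mat [ 0.3698 -0.245   0.004 ]
mat [ 0.5643 -0.2724  0.004 ]
mat [ 0.5351 -0.4687  0.004 ]
matc [ 0.45243389 -0.35657664  0.004     ] [np.float64(0.1967), np.float64(0.1974), np.float64(0.1963), np.float64(0.1985)]
g [ 0.4412 -0.3884  0.082 ]
g [ 0.4231 -0.375   0.082 ]
g [ 0.4547 -0.3368  0.082 ]
g [ 0.4731 -0.3503  0.082 ]
grip [ 0.44804727 -0.36263943  0.082     ] 50.05224890072079 50.428238994061296 [np.float64(0.0497), np.float64(0.0225), np.float64(0.0496), np.float64(0.0228)]
```

```bash
cat > d.py <<'E'
import sys;from h import *
# target world x y z [yaw of tool y axis]; prints tool-axis delta in cm & spin
s=sense();R=np.array(s["ee_rot"]);t=[float(a) for a in sys.argv[1:]]
print("tcp",s["tcp_pos"].round(4),"t",s["time_s"],"F",s["wrist_force"].round(1))
yaw=np.degrees(np.arctan2(R[1,1],R[0,1]));print("yaw y",round(yaw,2))
if t:
    # level axes
    a=np.radians(yaw);Rl=np.array([[-np.sin(a)*-1*-1 if 0 else np.sin(a)*1,np.cos(a),0],[-np.cos(a),np.sin(a),0],[0,0,-1]])
    Rl=np.column_stack([np.cross([np.cos(a),np.sin(a),0],[0,0,-1]),[np.cos(a),np.sin(a),0],[0,0,-1]])
    print("delta cm",(Rl.T@(np.array(t[:3])-s["tcp_pos"])*100).round(2))
    if len(t)>3: print("spin",round(-((t[3]-yaw+180)%360-180),2))
E
python3 d.py .449 -.3628 .12 140.4
```

```text
tcp [ 0.446  -0.3062  0.2223] t 3.75 F [ 0.8 -0.4 -0.2]
yaw y 141.72
delta cm [ 4.25 -3.74 10.23]
spin 1.32
```

```bash
python3 -m inch '[{"fingers":8.7,"delta_pos":[4.25,-3.74,8],"spin":1.3},{"fingers":8.7,"delta_pos":[4.25,-3.74,10.2],"spin":1.3},{"fingers":8.7,"delta_pos":[4.25,-3.74,10.2],"spin":1.3},{"fingers":8.7,"delta_pos":[4.25,-3.74,10.2],"spin":1.3},{"fingers":8.7,"delta_pos":[4.25,-3.74,10.2],"spin":1.3},{"fingers":8.7,"delta_pos":[4.25,-3.74,10.2],"spin":1.3}]'; python3 d.py .449 -.3628 .043 140.4
```

```text
time_s: 4.35
tcp_pos: [0.4509, -0.3622, 0.1227]
ee_rot: [[-0.635, -0.773, 0.003], [-0.773, 0.635, -0.002], [-0.001, -0.004, -1.0]]
wrist_force: [0.4, 0.7, -0.3]
gripper_width: 0.998
tcp [ 0.4509 -0.3622  0.1227] t 4.35 F [ 0.4  0.7 -0.3]
yaw y 140.59
delta cm [0.17 0.11 7.97]
spin 0.19
```

```bash
python3 -m inch '[{"fingers":8.7,"delta_pos":[0.15,0.1,3],"spin":0.2},{"fingers":8.7,"delta_pos":[0.15,0.1,6],"spin":0.2},{"fingers":8.7,"delta_pos":[0.15,0.1,7.9],"spin":0.2},{"fingers":8.7,"delta_pos":[0.15,0.1,7.9],"spin":0.2},{"fingers":8.7,"delta_pos":[0.15,0.1,7.9],"spin":0.2},{"fingers":8.7,"delta_pos":[0.15,0.1,7.9],"spin":0.2}]'; python3 d.py .449 -.3628 .043 140.4
```

```text
time_s: 4.95
tcp_pos: [0.4493, -0.3637, 0.0438]
ee_rot: [[-0.638, -0.77, 0.004], [-0.77, 0.638, -0.002], [-0.001, -0.004, -1.0]]
wrist_force: [-0.2, -0.2, 0.5]
gripper_width: 0.997
tcp [ 0.4493 -0.3637  0.0438] t 4.95 F [-0.2 -0.2  0.5]
yaw y 140.32
delta cm [-0.05  0.08  0.08]
spin -0.08
```

Run:
```python
from h import *
import cv2
im=capture("wrist");cv2.imwrite("pics/w2.png",im[:,:,::-1])
```

```text
(no output)
```

View pics/w2.png

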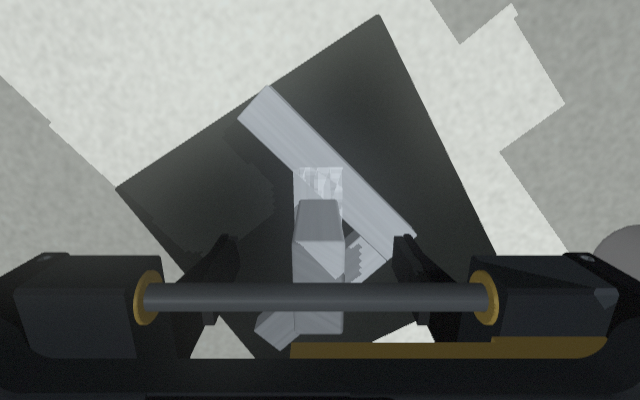

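The block, at px (318,250), stands centred between the fingers at px 238 and 395, so I close on it and then lift.

```bash
python3 -m inch '[{"fingers":1.5,"delta_pos":[0,0,0],"spin":0},{"fingers":1.5,"delta_pos":[0,0,0],"spin":0},{"fingers":1.5,"delta_pos":[0,0,0],"spin":0},{"fingers":1.5,"delta_pos":[0,0,0],"spin":0},{"fingers":1.5,"delta_pos":[0,0,0],"spin":0},{"fingers":1.5,"delta_pos":[0,0,0],"spin":0},{"fingers":1.5,"delta_pos":[0,0,0],"spin":0},{"fingers":1.5,"delta_pos":[0,0,0],"spin":0},{"fingers":1.5,"delta_pos":[0,0,0],"spin":0},{"fingers":1.5,"delta_pos":[0,0,0],"spin":0}]';python3 -m inch '[{"fingers":1.5,"delta_pos":[0,0,-2],"spin":0},{"fingers":1.5,"delta_pos":[0,0,-4],"spin":0},{"fingers":1.5,"delta_pos":[0,0,-7],"spin":0},{"fingers":1.5,"delta_pos":[0,0,-10],"spin":0},{"fingers":1.5,"delta_pos":[0,0,-10],"spin":0},{"fingers":1.5,"delta_pos":[0,0,-10],"spin":0},{"fingers":1.5,"delta_pos":[0,0,-10],"spin":0}]'
python3 - <<'E'
from h import *
import cv2,pickle
s=sense();c=get_calibration("wrist");im=capture("wrist");pickle.dump(c,open("wc3.pkl","wb"))
print(s["tcp_pos"],s["ee_rot"],s["time_s"],s["gripper_width"]*87)
cv2.imwrite("pics/w3.png",im[:,:,::-1])
im=capture("top");cv2.imwrite("pics/t3.png",cv2.resize(im[130:310,270:480,::-1],None,fx=3.3,fy=3.3,interpolation=cv2.INTER_CUBIC))
E
```

```text
time_s: 6.0
tcp_pos: [0.4478, -0.3633, 0.0415]
ee_rot: [[-0.639, -0.769, 0.0], [-0.769, 0.639, -0.0], [-0.0, -0.0, -1.0]]
wrist_force: [1.0, -0.1, 0.1]
gripper_width: 0.275
time_s: 6.7
tcp_pos: [0.4459, -0.3621, 0.1388]
ee_rot: [[-0.64, -0.769, -0.005], [-0.769, 0.64, 0.003], [0.0, 0.006, -1.0]]
wrist_force: [0.0, -0.3, -6.1]
gripper_width: 0.272
[ 0.44594237 -0.36213325  0.13884994] [[-6.39830491e-01 -7.68502470e-01 -4.57116330e-03]
 [-7.68515970e-01  6.39822054e-01  3.30798501e-03]
 [ 3.82536442e-04  5.62956168e-03 -9.99984081e-01]] 6.7 23.66236870216795
```

View pics/w3.png

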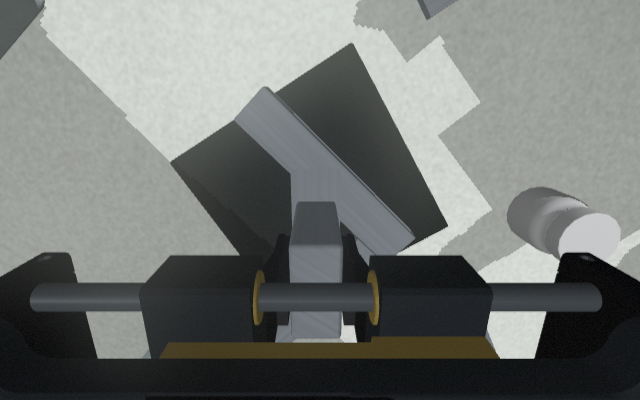

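View pics/t3.png

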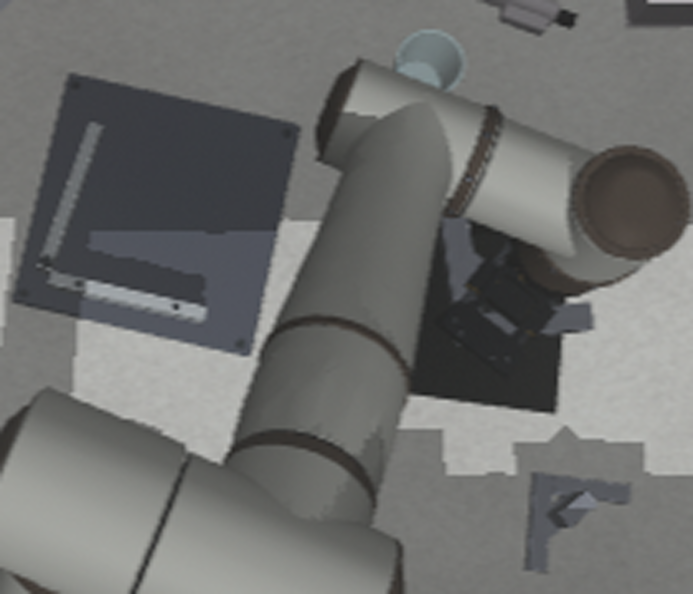

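```bash
python3 d.py .5167 -.0344 .19 121.7
```

```text
tcp [ 0.4464 -0.3626  0.1392] t 6.8 F [ 0.3 -0.5 -5.6]
yaw y 140.25
delta cm [-29.72  15.58  -5.08]
spin 18.55
```

```bash
python3 -m inch '[{"fingers":1.5,"delta_pos":[0,0,-5],"spin":0},{"fingers":1.5,"delta_pos":[-4,2,-5],"spin":2},{"fingers":1.5,"delta_pos":[-8,4,-5],"spin":5},{"fingers":1.5,"delta_pos":[-12,6,-5],"spin":8},{"fingers":1.5,"delta_pos":[-16,8,-5],"spin":11},{"fingers":1.5,"delta_pos":[-20,10,-5],"spin":14},{"fingers":1.5,"delta_pos":[-24,12,-5],"spin":17},{"fingers":1.5,"delta_pos":[-27,14,-5],"spin":18.5},{"fingers":1.5,"delta_pos":[-29,15,-5],"spin":18.5},{"fingers":1.5,"delta_pos":[-29.7,15.6,-5],"spin":18.5},{"fingers":1.5,"delta_pos":[-29.7,15.6,-5],"spin":18.5},{"fingers":1.5,"delta_pos":[-29.7,15.6,-5],"spin":18.5},{"fingers":1.5,"delta_pos":[-29.7,15.6,-5],"spin":18.5},{"fingers":1.5,"delta_pos":[-29.7,15.6,-5],"spin":18.5}]'
python3 - <<'E'
from h import *
import cv2,pickle
s=sense();c=get_calibration("wrist");im=capture("wrist");pickle.dump(c,open("wc4.pkl","wb"))
print(s["tcp_pos"],s["time_s"],s["gripper_width"]*87,s["wrist_force"])
cv2.imwrite("pics/w4.png",im[:,:,::-1])
im=capture("scene");cv2.imwrite("pics/s4.png",cv2.resize(im[90:270,180:380,::-1],None,fx=3,fy=3,interpolation=cv2.INTER_CUBIC))
E
```

```text
time_s: 8.2
tcp_pos: [0.5173, -0.0362, 0.1915]
ee_rot: [[-0.851, -0.525, -0.0], [-0.525, 0.851, -0.0], [0.0, 0.0, -1.0]]
wrist_force: [0.7, 0.2, -4.7]
gripper_width: 0.274
[ 0.51732546 -0.0362139   0.19145979] 8.2 23.848290493909136 [ 0.71446899  0.21237767 -4.69281491]
```

View pics/w4.png

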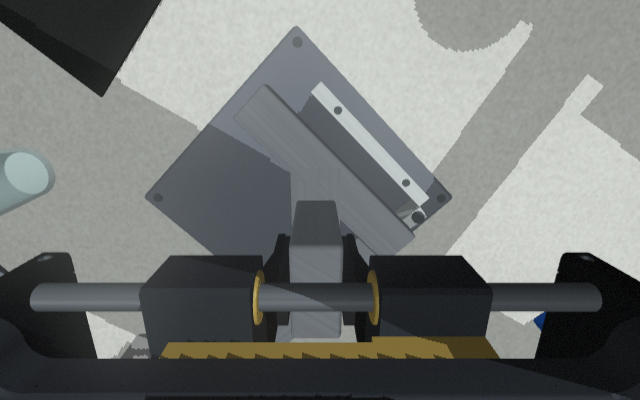

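View pics/s4.png

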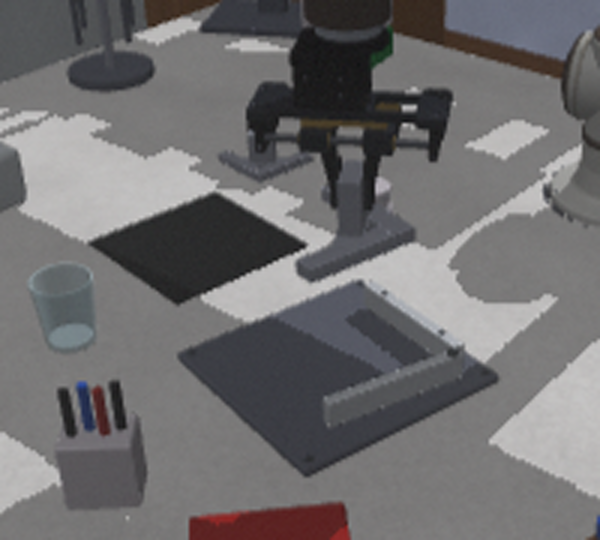

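Run:
```python
import cv2
a=cv2.imread('pics/w4.png')[70:260,230:460]
cv2.imwrite('pics/w4c.png',cv2.resize(a,None,fx=3.4,fy=3.1,interpolation=cv2.INTER_CUBIC))
```

```text
(no output)
```

View pics/w4c.png

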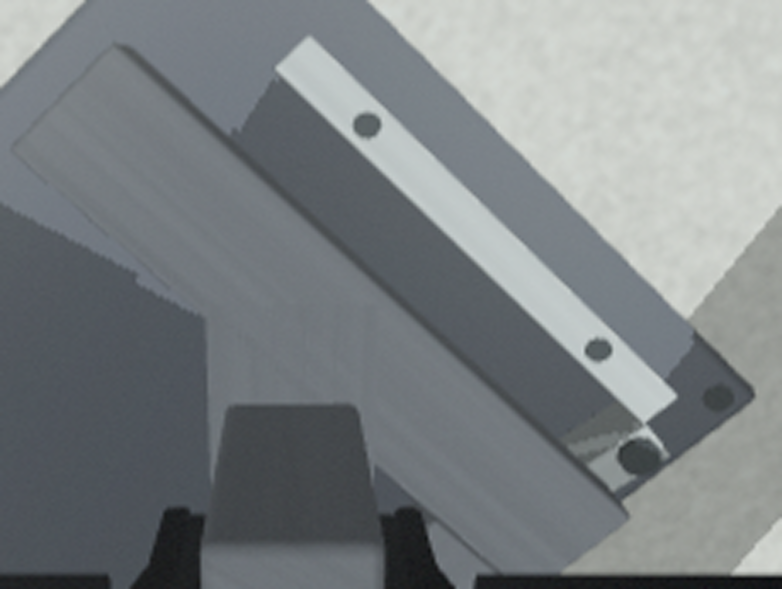

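Run:
```python
from h import *
import pickle
c=pickle.load(open("wc4.pkl","rb"))
f=lambda x,y:(230+x/3.4,70+y/3.1)
def P(n,u,v,z): 
    r=at(c,u,v,z);print(n,r.round(4));return r
ang=lambda a,b:np.degrees(np.arctan2(b[1]-a[1],b[0]-a[0]))
fi=P("fixed far in",*f(275,69),.042);fo=P("fo",*f(309,36),.042);no=P("no",*f(676,396),.042);ni=P("ni",*f(645,425),.042);pv=P("pivot",*f(639,457),.043)
print(ang(ni,fi),ang(no,fo),np.linalg.norm(fi-ni),np.linalg.norm(no-ni))
a=P("pl top",296,26,.012);b=P("pl right",452,196,.012);d=P("pl left",146,194,.012);print(ang(b,a),np.linalg.norm(a-b),ang(a,d),np.linalg.norm(a-d),"c",(b+d)/2)
h=P("heel top",*f(629,515),.192-.0375+.016);t=P("xtip",*f(118,43),.192-.0375+.016);print(ang(h,t),np.linalg.norm(h-t))
# nest pose fit
y=np.radians(-103.3);ex=np.array([np.cos(y),np.sin(y)]);ey=np.array([-ex[1],ex[0]])
for n,p,q in [("fi",fi,(.16,0)),("fo",fo,(.16,-.014)),("ni",ni,(0,0)),("no",no,(0,-.014)),("pl",a,(.215,-.035)),("pr",b,(-.035,-.035)),("pll",d,(.215,.215)),("pv",pv,(-.007,.008))]:
    print(n,(p[:2]-q[0]*ex-q[1]*ey).round(4))
t=get_calibration("top");w=at(t,270+103/3.3,130+125/3.3,.042);
for q in [(103,125),(60,262)]:
  w=at(t,270+q[0]/3.3,130+q[1]/3.3,.042)[:2]-[.480,.067];print("swing",w@ex,w@ey)
```

```text
fixed far in [ 0.446  -0.0866  0.042 ]
fo [ 0.4333 -0.0837  0.042 ]
no [0.4702 0.0703 0.042 ]
ni [0.4833 0.0686 0.042 ]
pivot [0.4933 0.0735 0.043 ]
-103.5046677065512 -103.50780523697341 0.15959647045963796 0.013189412042672542
pl top [ 0.4019 -0.1309  0.012 ]
pl right [0.4572 0.1058 0.012 ]
pl left [ 0.6361 -0.1882  0.012 ]
-103.15378108394927 0.24310439901299127 -13.749546788938979 0.2411061297824381 c [ 0.54666964 -0.04119973  0.012     ]
heel top [0.4849 0.016  0.1705]
xtip [ 0.4555 -0.1079  0.1705]
-103.3487913470305 0.1273782879813673
fi [0.4829 0.0691]
fo [0.4837 0.0688]
ni [0.4833 0.0686]
no [0.4839 0.0671]
pl [0.4854 0.0703]
pr [0.4832 0.0637]
pll [0.4763 0.0705]
pv [0.4839 0.0685]
swing 0.016205183718806734 0.15876410858445592
swing 0.006560852130812693 0.010762659422728726
```

```bash
python3 d.py .5173 -.0362 .0515 121.5; python3 -m inch '[{"fingers":1.5,"delta_pos":[0,0,4],"spin":0.15},{"fingers":1.5,"delta_pos":[0,0,8],"spin":0.15},{"fingers":1.5,"delta_pos":[0,0,11],"spin":0.15},{"fingers":1.5,"delta_pos":[0,0,13],"spin":0.15},{"fingers":1.5,"delta_pos":[0,0,13.8],"spin":0.15},{"fingers":1.5,"delta_pos":[0,0,13.8],"spin":0.15},{"fingers":1.5,"delta_pos":[0,0,13.8],"spin":0.15},{"fingers":1.5,"delta_pos":[0,0,13.8],"spin":0.15}]'
cat > look.py <<'E'
import sys
from h import *
import cv2,pickle
n=sys.argv[1]
s=sense();c=get_calibration("wrist");im=capture("wrist");pickle.dump(c,open(f"wc{n}.pkl","wb"))
print(s["tcp_pos"],s["time_s"],s["gripper_width"]*87,s["wrist_force"])
cv2.imwrite(f"pics/w{n}.png",cv2.resize(im[70:270,200:500,::-1],None,fx=2.6,fy=2.6,interpolation=cv2.INTER_CUBIC))
E
python3 look.py 5; python3 d.py .5173 -.0362 .0515 121.5
```

```text
tcp [ 0.5174 -0.0359  0.1916] t 8.3 F [ 0.1 -0.4 -5. ]
yaw y 121.7
delta cm [ 3.000e-02 -1.000e-02  1.401e+01]
spin 0.2
time_s: 9.1
tcp_pos: [0.5188, -0.035, 0.055]
ee_rot: [[-0.851, -0.524, 0.003], [-0.524, 0.851, 0.001], [-0.003, -0.001, -1.0]]
wrist_force: [0.7, -1.1, -5.4]
gripper_width: 0.273
[ 0.51881733 -0.03501617  0.05503833] 9.1 23.789222088571712 [ 0.65383437 -1.07022155 -5.38745855]
tcp [ 0.5186 -0.035   0.0549] t 9.15 F [ 0.2  0.1 -5.5]
yaw y 121.63
delta cm [ 0.17 -0.03  0.34]
spin 0.13
```

View pics/w5.png

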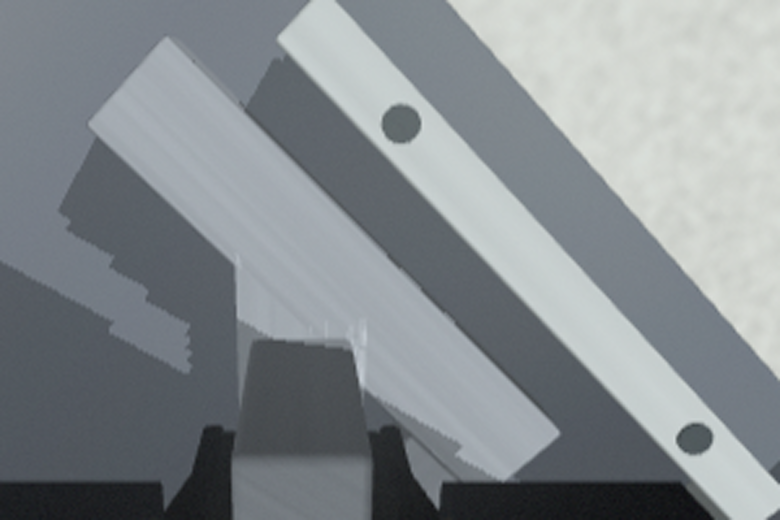

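Run:
```python
from h import *
import pickle
c=pickle.load(open("wc5.pkl","rb"))
P=lambda x,y,z:at(c,200+x/2.6,70+y/2.6,z)
ang=lambda a,b:np.degrees(np.arctan2(b[1]-a[1],b[0]-a[0]))
h=P(560,433,.0335);t=P(168,38,.0335);fi=P(278,39,.042);n=P(710,519,.042)
print(h,t,ang(h,t),np.linalg.norm(h-t));print(fi,ang(n,fi))
y=np.radians(-103.45);ex=np.array([np.cos(y),np.sin(y)]);ey=np.array([-ex[1],ex[0]])
co=fi[:2]-.16*ex;print("corner",co,"heel",(h[:2]-co)@ex,(h[:2]-co)@ey,"tip y",(t[:2]-co)@ey)
```

```text
[0.486764   0.01787505 0.0335    ] [ 0.45742494 -0.10659695  0.0335    ] -103.26299529988945 0.12788299413592566
[ 0.44560043 -0.08660577  0.042     ] -104.9583969810645
corner [0.48281591 0.06900595] heel 0.04881023333805643 0.015732689088050606 tip y 0.016150078967575515
```

```bash
python3 -m inch '[{"fingers":1.5,"delta_pos":[0.3,0.3,0.25],"spin":0.1},{"fingers":1.5,"delta_pos":[0.6,0.6,0.25],"spin":0.1},{"fingers":1.5,"delta_pos":[0.92,0.92,0.25],"spin":0.1},{"fingers":1.5,"delta_pos":[0.92,0.92,0.25],"spin":0.1},{"fingers":1.5,"delta_pos":[0.92,0.92,0.25],"spin":0.1},{"fingers":1.5,"delta_pos":[0.92,0.92,0.25],"spin":0.1}]'; python3 look.py 6;python3 d.py .5173 -.0362 .0515 121.5
```

```text
time_s: 9.75
tcp_pos: [0.5049, -0.0321, 0.0511]
ee_rot: [[-0.852, -0.523, -0.0], [-0.523, 0.852, -0.0], [0.0, 0.0, -1.0]]
wrist_force: [0.0, -0.7, -5.3]
gripper_width: 0.271
[ 0.504855   -0.03214394  0.05105403] 9.75 23.56130138461623 [ 0.0180331  -0.67907651 -5.25526755]
tcp [ 0.5049 -0.0322  0.051 ] t 9.8 F [ 0.2 -0.2 -5.9]
yaw y 121.52
delta cm [-0.85 -0.99 -0.05]
spin 0.02
```

View pics/w6.png

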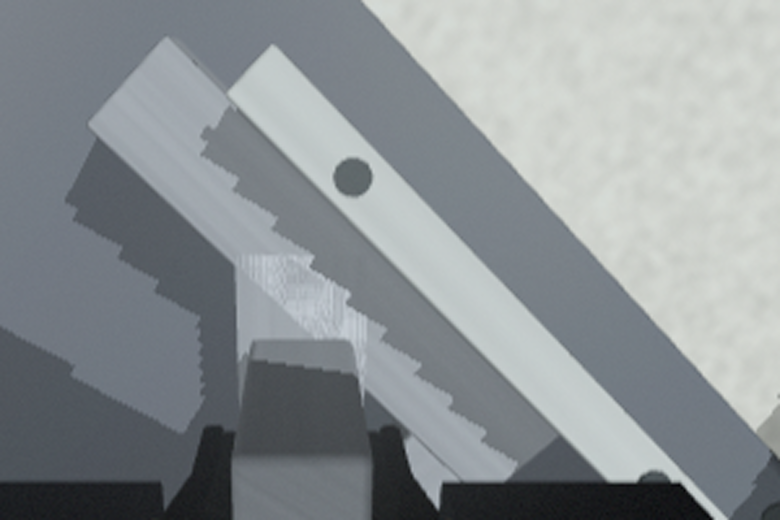

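```bash
python3 -m inch '[{"fingers":1.5,"delta_pos":[0.07,0.07,0],"spin":0},{"fingers":1.5,"delta_pos":[0.14,0.14,0],"spin":0},{"fingers":1.5,"delta_pos":[0.2,0.2,0],"spin":0},{"fingers":1.5,"delta_pos":[0.2,0.2,0],"spin":0},{"fingers":1.5,"delta_pos":[0.2,0.2,0],"spin":0}]'; python3 d.py
```

```text
time_s: 10.3
tcp_pos: [0.5042, -0.0315, 0.0516]
ee_rot: [[-0.852, -0.523, 0.004], [-0.523, 0.852, 0.0], [-0.004, -0.002, -1.0]]
wrist_force: [4.5, -4.2, -7.3]
gripper_width: 0.272
tcp [ 0.5042 -0.0315  0.0516] t 10.3 F [ 4.5 -4.2 -7.3]
yaw y 121.55
```

```bash
python3 look.py 7
```

```text
[ 0.50415442 -0.03154902  0.05158229] 10.3 23.652136341648028 [ 4.48261216 -4.16596071 -7.28158073]
```

View pics/w7.png

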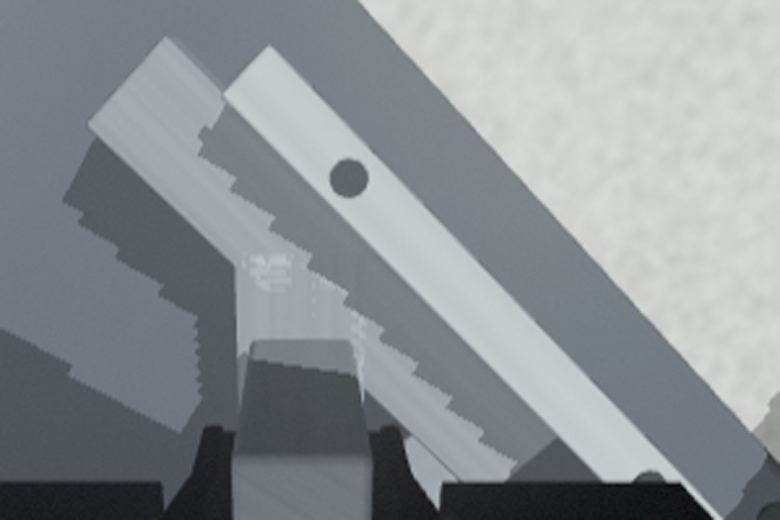

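```bash
python3 -m inch '[{"fingers":1.5,"delta_pos":[-0.3,0.3,0],"spin":0},{"fingers":1.5,"delta_pos":[-0.6,0.6,0],"spin":0},{"fingers":1.5,"delta_pos":[-0.9,0.9,0],"spin":0},{"fingers":1.5,"delta_pos":[-1.2,1.2,0],"spin":0},{"fingers":1.5,"delta_pos":[-1.5,1.5,0],"spin":0},{"fingers":1.5,"delta_pos":[-1.8,1.8,0],"spin":0},{"fingers":1.5,"delta_pos":[-2.0,2.0,0],"spin":0},{"fingers":1.5,"delta_pos":[-2.0,2.0,0],"spin":0}]'; python3 look.py 8;python3 d.py
```

```text
time_s: 11.15
tcp_pos: [0.5108, -0.0037, 0.0518]
ee_rot: [[-0.852, -0.523, 0.004], [-0.523, 0.852, 0.0], [-0.004, -0.002, -1.0]]
wrist_force: [3.9, -2.7, -5.4]
gripper_width: 0.272
[ 0.51084678 -0.00369269  0.05184504] 11.15 23.6319355433422 [ 3.86401291 -2.67944352 -5.40770396]
tcp [ 0.5108 -0.0037  0.0518] t 11.2 F [ 5.  -2.2 -4.7]
yaw y 121.56
```

View pics/w8.png

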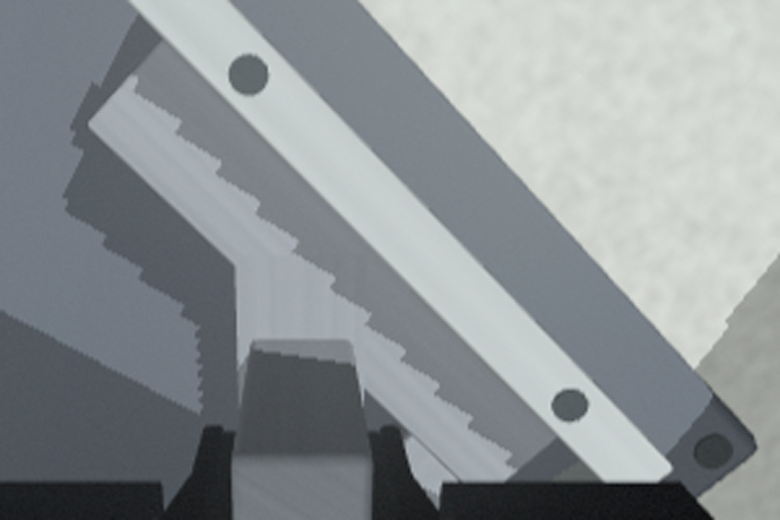

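```bash
python3 -m inch '[{"fingers":1.5,"delta_pos":[-0.2,0.2,0],"spin":0},{"fingers":1.5,"delta_pos":[-0.4,0.4,0],"spin":0},{"fingers":1.5,"delta_pos":[-0.6,0.6,0],"spin":0},{"fingers":1.5,"delta_pos":[-0.8,0.8,0],"spin":0},{"fingers":1.5,"delta_pos":[-0.95,0.95,0],"spin":0},{"fingers":1.5,"delta_pos":[-1.0,1.0,0],"spin":0},{"fingers":1.5,"delta_pos":[-1.0,1.0,0],"spin":0},{"fingers":1.5,"delta_pos":[-1.0,1.0,0],"spin":0}]'; python3 d.py
```

```text
time_s: 12.0
tcp_pos: [0.5139, 0.0092, 0.0518]
ee_rot: [[-0.852, -0.523, 0.004], [-0.523, 0.852, -0.0], [-0.003, -0.002, -1.0]]
wrist_force: [5.5, -5.1, -5.5]
gripper_width: 0.274
tcp [0.5139 0.0092 0.0518] t 12.0 F [ 5.5 -5.1 -5.5]
yaw y 121.55
```

```bash
python3 -m inch '[{"fingers":1.5,"delta_pos":[-0.1,0.1,0],"spin":0},{"fingers":1.5,"delta_pos":[-0.2,0.2,0],"spin":0},{"fingers":1.5,"delta_pos":[-0.3,0.3,0],"spin":0},{"fingers":1.5,"delta_pos":[-0.3,0.3,0],"spin":0},{"fingers":1.5,"delta_pos":[-0.3,0.3,0],"spin":0}]';python3 d.py
```

```text
time_s: 12.5
tcp_pos: [0.5149, 0.0133, 0.0518]
ee_rot: [[-0.852, -0.523, 0.004], [-0.523, 0.852, -0.0], [-0.003, -0.002, -1.0]]
wrist_force: [4.7, -5.0, -5.8]
gripper_width: 0.272
tcp [0.5149 0.0133 0.0518] t 12.5 F [ 4.7 -5.  -5.8]
yaw y 121.55
```

```bash
python3 -m inch '[{"fingers":1.5,"delta_pos":[-0.05,0.05,0],"spin":0},{"fingers":1.5,"delta_pos":[-0.1,0.1,0],"spin":0},{"fingers":1.5,"delta_pos":[-0.15,0.15,0],"spin":0},{"fingers":1.5,"delta_pos":[-0.15,0.15,0],"spin":0},{"fingers":1.5,"delta_pos":[-0.15,0.15,0],"spin":0}]';python3 d.py
```

```text
time_s: 13.0
tcp_pos: [0.5151, 0.0143, 0.0519]
ee_rot: [[-0.852, -0.523, 0.003], [-0.523, 0.852, -0.002], [-0.001, -0.003, -1.0]]
wrist_force: [6.5, -9.7, -4.2]
gripper_width: 0.277
tcp [0.5151 0.0143 0.0519] t 13.0 F [ 6.5 -9.7 -4.2]
yaw y 121.56
```

```bash
python3 look.py 9
python3 - <<'E'
from h import *
import cv2
for n,(a,b,c,d) in {"top":(150,250,260,390),"scene":(170,270,230,370)}.items():
    im=capture(n);cv2.imwrite(f"pics/{n}9.png",cv2.resize(im[a:b,c:d,::-1],None,fx=5.5,fy=5.5,interpolation=cv2.INTER_CUBIC))
E
```

```text
[0.51509648 0.01431165 0.05186224] 13.0 24.079096912539843 [ 6.46568554 -9.74775446 -4.15786357]
```

View pics/w9.png

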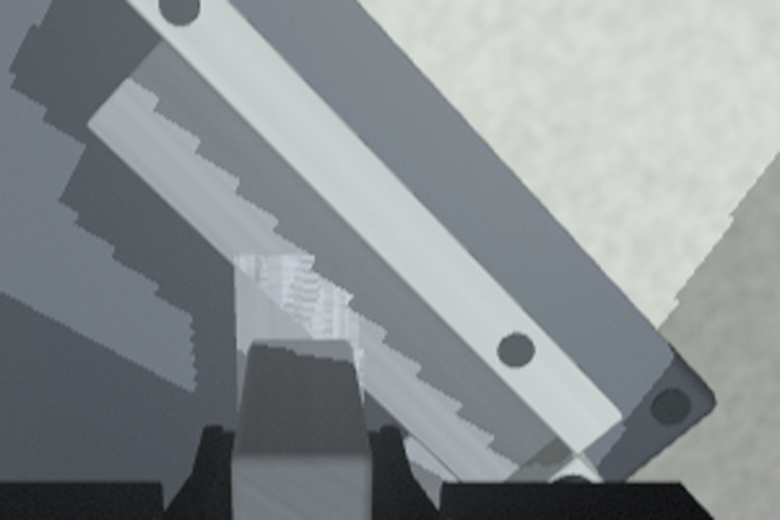

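View pics/scene9.png

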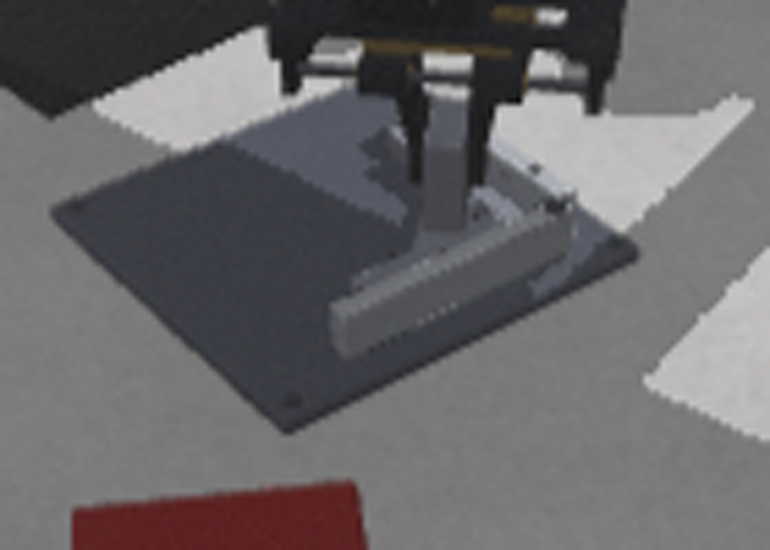

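View pics/top9.png

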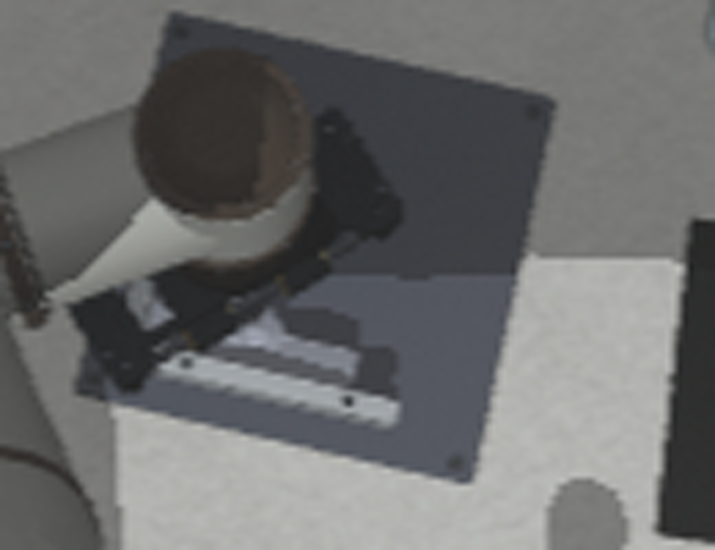

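```bash
python3 -m inch '[{"fingers":1.5,"delta_pos":[0,0.05,0],"spin":0},{"fingers":1.5,"delta_pos":[0,0.1,0],"spin":0},{"fingers":1.5,"delta_pos":[0,0.1,0],"spin":0},{"fingers":1.5,"delta_pos":[0,0.1,0],"spin":0},{"fingers":1.5,"delta_pos":[0,0.1,0],"spin":0},{"fingers":1.5,"delta_pos":[0,0.1,0],"spin":0},{"fingers":1.5,"delta_pos":[0,0.1,0],"spin":0},{"fingers":1.5,"delta_pos":[0,0.1,0],"spin":0},{"fingers":1.5,"delta_pos":[0,0.1,0],"spin":0},{"fingers":1.5,"delta_pos":[0,0.1,0],"spin":0},{"fingers":1.5,"delta_pos":[0,0.1,0],"spin":0},{"fingers":1.5,"delta_pos":[0,0.1,0],"spin":0}]';python3 d.py
```

```text
time_s: 14.35
tcp_pos: [0.5151, 0.0145, 0.052]
ee_rot: [[-0.852, -0.524, 0.003], [-0.524, 0.852, -0.003], [-0.002, -0.004, -1.0]]
wrist_force: [8.7, -14.9, -5.7]
gripper_width: 0.273
tcp [0.5151 0.0145 0.052 ] t 14.35 F [  8.7 -14.9  -5.7]
yaw y 121.58
```

```bash
python3 -m inch '[{"fingers":1.5,"delta_pos":[0,-0.2,0],"spin":0},{"fingers":1.5,"delta_pos":[0,-0.4,0],"spin":0},{"fingers":1.5,"delta_pos":[0,-0.8,0],"spin":0},{"fingers":1.5,"delta_pos":[0,-1.4,0],"spin":0},{"fingers":1.5,"delta_pos":[0,-2.2,0],"spin":0},{"fingers":1.5,"delta_pos":[0,-3,0],"spin":0},{"fingers":1.5,"delta_pos":[0,-3,-1],"spin":0},{"fingers":1.5,"delta_pos":[0,-3,-4],"spin":0},{"fingers":1.5,"delta_pos":[0,-3,-8],"spin":0},{"fingers":1.5,"delta_pos":[0,-3,-12],"spin":0},{"fingers":1.5,"delta_pos":[0,-3,-14],"spin":0},{"fingers":1.5,"delta_pos":[0,-3,-14],"spin":0},{"fingers":1.5,"delta_pos":[0,-3,-14],"spin":0}]';python3 d.py .4478 -.3633 .19 140.2
```

```text
time_s: 15.65
tcp_pos: [0.5275, -0.0088, 0.1903]
ee_rot: [[-0.853, -0.522, -0.002], [-0.522, 0.853, 0.001], [0.001, 0.002, -1.0]]
wrist_force: [-0.4, 0.9, -6.9]
gripper_width: 0.275
tcp [ 0.5275 -0.0088  0.1903] t 15.65 F [-0.4  0.9 -6.9]
yaw y 121.47
delta cm [ 25.3  -26.07   0.03]
spin -18.73
```

```bash
python3 d.py .452 -.357 .19 126.7
```

```text
tcp [ 0.5275 -0.0088  0.1903] t 15.65 F [-0.4  0.9 -6.9]
yaw y 121.47
delta cm [ 24.61 -25.75   0.03]
spin -5.23
```

```bash
python3 -m inch '[{"fingers":1.5,"delta_pos":[2,-2,0],"spin":0},{"fingers":1.5,"delta_pos":[4.5,-5,0],"spin":-1},{"fingers":1.5,"delta_pos":[7.5,-8,0],"spin":-2},{"fingers":1.5,"delta_pos":[10.5,-11,0],"spin":-3},{"fingers":1.5,"delta_pos":[13.5,-14,0],"spin":-4},{"fingers":1.5,"delta_pos":[16.5,-17,0],"spin":-5.2},{"fingers":1.5,"delta_pos":[19.5,-20.5,0],"spin":-5.2},{"fingers":1.5,"delta_pos":[22,-23,0],"spin":-5.2},{"fingers":1.5,"delta_pos":[24,-25,0],"spin":-5.2},{"fingers":1.5,"delta_pos":[24.6,-25.7,0],"spin":-5.2},{"fingers":1.5,"delta_pos":[24.6,-25.7,0],"spin":-5.2},{"fingers":1.5,"delta_pos":[24.6,-25.7,0],"spin":-5.2},{"fingers":1.5,"delta_pos":[24.6,-25.7,0],"spin":-5.2}]';python3 d.py .452 -.357 .0425 126.7
python3 - <<'E'
from h import *
import cv2
im=capture("top")
cv2.imwrite(f"pics/top10.png",cv2.resize(im[150:250,260:390,::-1],None,fx=6,fy=6,interpolation=cv2.INTER_CUBIC))
E
```

```text
time_s: 16.95
tcp_pos: [0.4534, -0.3552, 0.1905]
ee_rot: [[-0.801, -0.599, -0.001], [-0.599, 0.801, 0.001], [0.0, 0.001, -1.0]]
wrist_force: [-0.4, 0.6, -4.7]
gripper_width: 0.274
tcp [ 0.4534 -0.3552  0.1905] t 16.95 F [-0.4  0.6 -4.7]
yaw y 126.8
delta cm [ 0.22 -0.06 14.8 ]
spin 0.1
```

View pics/top10.png

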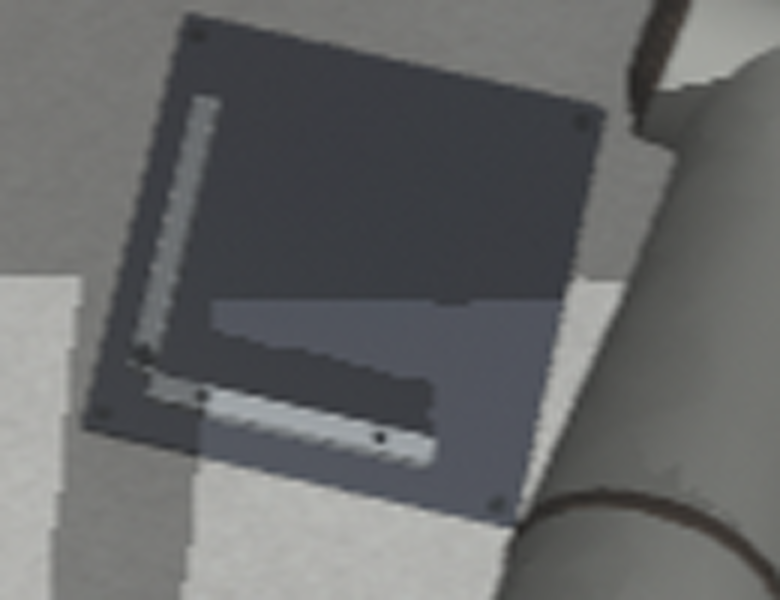

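Run:
```python
from h import *
import cv2
g=np.mean([capture("top").astype(float).mean(2) for _ in range(3)],0);t=get_calibration("top")
# swing: image pts centre strip approx from (260+206/6,150+105/6) to (260+150/6,150+345/6)
def fit(p,q,z,n,half=6):
    p,q=np.array(p,float),np.array(q,float);d=(q-p)/np.linalg.norm(q-p);nn=np.array([-d[1],d[0]]);L={-1:[],1:[]}
    for s in np.linspace(.08,.9,n):
        c=p+(q-p)*s;o=np.arange(-half,half+.01,.1)
        pts=(c+o[:,None]*nn).astype(np.float32)
        v=cv2.remap(g.astype(np.float32),pts[:,0][None],pts[:,1][None],cv2.INTER_CUBIC)[0];v=cv2.GaussianBlur(v[None],(0,0),5)[0]
        gr=np.gradient(v);L[-1].append(c+o[np.argmax(gr)]*nn);L[1].append(c+o[np.argmin(gr)]*nn)
    for k in L:
        W=np.array([at(t,u,v,z)[:2] for u,v in L[k]]);
        vx,vy,x0,y0=cv2.fitLine(W.astype(np.float32),cv2.DIST_HUBER,0,.0005,.001).ravel()
        r=(W-[x0,y0])@[-vy,vx];print(k,"ang",np.degrees(np.arctan2(vy,vx)).round(2),"rms mm",(1000*r.std()).round(2),W[0].round(4),W[-1].round(4))
print("swing");fit((294.5,167),(285,207),.042,40,4)
print("fixed");fit((296,216.5),(331,224.5),.042,40,4)
print("plate L");fit((291.2,152.5),(273.8,221.7),.012,40,3)
print("plate R");fit((360.8,168.3),(345.8,237.5),.012,40,3)
print("plate top");fit((291.2,152.5),(360.8,168.3),.012,40,3)
print("plate bot");fit((273.8,221.7),(345.8,237.5),.012,40,3)
```

```text
swing
-1 ang -13.43 rms mm 0.45 [0.6215 0.0346] [0.5096 0.0617]
1 ang -13.09 rms mm 0.47 [0.6252 0.0496] [0.5129 0.0753]
fixed
-1 ang 76.65 rms mm 2.17 [0.47   0.0214] [ 0.448  -0.0731]
1 ang 77.38 rms mm 2.43 [0.457  0.0244] [ 0.4344 -0.0698]
plate L
-1 ang -13.48 rms mm 0.53 [0.6753 0.0578] [0.4774 0.106 ]
1 ang -13.44 rms mm 1.88 [0.6731 0.0494] [0.4755 0.0988]
plate R
-1 ang -9.02 rms mm 7.25 [ 0.6192 -0.1766] [ 0.4204 -0.1442]
1 ang -13.4 rms mm 0.6 [ 0.6173 -0.1849] [ 0.422  -0.1371]
plate top
-1 ang 78.71 rms mm 7.16 [0.6808 0.0321] [ 0.6519 -0.168 ]
1 ang 76.6 rms mm 0.39 [0.6923 0.0295] [ 0.6464 -0.1667]
plate bot
-1 ang 76.7 rms mm 0.41 [0.4493 0.0878] [ 0.4021 -0.1089]
1 ang 73.17 rms mm 5.9 [0.4546 0.0867] [ 0.3966 -0.1076]
```

The fence now measures −13.1 to −13.4°, against −13.4° for true, well within the 1.15° limit. Next I lay the square down.

```bash
python3 -m inch '[{"fingers":1.5,"delta_pos":[0.1,0,4],"spin":0.1},{"fingers":1.5,"delta_pos":[0.2,0,8],"spin":0.1},{"fingers":1.5,"delta_pos":[0.2,0,11],"spin":0.1},{"fingers":1.5,"delta_pos":[0.2,0,13],"spin":0.1},{"fingers":1.5,"delta_pos":[0.2,0,14],"spin":0.1},{"fingers":1.5,"delta_pos":[0.2,0,14.4],"spin":0.1},{"fingers":1.5,"delta_pos":[0.2,0,14.4],"spin":0.1},{"fingers":1.5,"delta_pos":[0.2,0,14.4],"spin":0.1}]';python3 d.py .452 -.357 .0415 126.7
```

```text
time_s: 17.95
tcp_pos: [0.4528, -0.3581, 0.0485]
ee_rot: [[-0.802, -0.597, 0.003], [-0.597, 0.802, -0.001], [-0.001, -0.003, -1.0]]
wrist_force: [0.6, 0.1, -5.8]
gripper_width: 0.272
tcp [ 0.4528 -0.3581  0.0485] t 17.95 F [ 0.6  0.1 -5.8]
yaw y 126.64
delta cm [0.   0.14 0.7 ]
spin -0.06
```

```bash
python3 -m inch '[{"fingers":1.5,"delta_pos":[0,0,0.2],"spin":0},{"fingers":1.5,"delta_pos":[0,0,0.4],"spin":0},{"fingers":1.5,"delta_pos":[0,0,0.55],"spin":0},{"fingers":1.5,"delta_pos":[0,0,0.55],"spin":0},{"fingers":1.5,"delta_pos":[0,0,0.55],"spin":0}]';python3 d.py .452 -.357 .0415 126.7
```

```text
time_s: 18.45
tcp_pos: [0.4518, -0.358, 0.0421]
ee_rot: [[-0.803, -0.597, 0.0], [-0.597, 0.803, -0.0], [-0.0, -0.001, -1.0]]
wrist_force: [-1.6, -0.3, -0.3]
gripper_width: 0.273
tcp [ 0.4518 -0.358   0.0421] t 18.45 F [-1.6 -0.3 -0.3]
yaw y 126.62
delta cm [-0.08  0.06  0.06]
spin -0.08
```

```bash
python3 -m inch '[{"fingers":4,"delta_pos":[0,0,0],"spin":0},{"fingers":6,"delta_pos":[0,0,0],"spin":0},{"fingers":8.7,"delta_pos":[0,0,0],"spin":0},{"fingers":8.7,"delta_pos":[0,0,0],"spin":0},{"fingers":8.7,"delta_pos":[0,0,0],"spin":0},{"fingers":8.7,"delta_pos":[0,0,0],"spin":0},{"fingers":8.7,"delta_pos":[0,0,0],"spin":0},{"fingers":8.7,"delta_pos":[0,0,0],"spin":0}]'; python3 -m inch '[{"fingers":8.7,"delta_pos":[0,0,-3],"spin":0},{"fingers":8.7,"delta_pos":[0,0,-7],"spin":0},{"fingers":8.7,"delta_pos":[0,0,-12],"spin":0},{"fingers":8.7,"delta_pos":[0,0,-17],"spin":0},{"fingers":8.7,"delta_pos":[4,0,-20],"spin":0},{"fingers":8.7,"delta_pos":[0,0,-20],"spin":0},{"fingers":8.7,"delta_pos":[0,0,-20],"spin":0},{"fingers":8.7,"delta_pos":[0,0,-20],"spin":0}]'
python3 - <<'E'
from h import *
import cv2,pickle
c=get_calibration("wrist");im=capture("wrist");pickle.dump(c,open("wc11.pkl","wb"));cv2.imwrite("pics/w11.png",im[:,:,::-1])
im=capture("top");cv2.imwrite("pics/t11.png",im[:,:,::-1])
for t in ["tip_box","reagent","beaker"]: print(t,[(round(d["location"][0]*640),round(d["location"][1]*400)) for d in spot_point("top",t)][:1])
print(sense()["time_s"])
E
```

```text
time_s: 19.25
tcp_pos: [0.4517, -0.3577, 0.0415]
ee_rot: [[-0.803, -0.597, -0.0], [-0.597, 0.803, 0.0], [0.0, 0.0, -1.0]]
wrist_force: [-0.8, 0.5, 0.0]
gripper_width: 0.914
time_s: 20.05
tcp_pos: [0.4517, -0.3573, 0.2412]
ee_rot: [[-0.802, -0.597, -0.001], [-0.597, 0.802, 0.001], [0.0, 0.001, -1.0]]
wrist_force: [-0.4, 0.0, 0.9]
gripper_width: 0.998
tip_box [(193, 206)]
reagent [(202, 156)]
beaker []
20.3
```

View pics/w11.png

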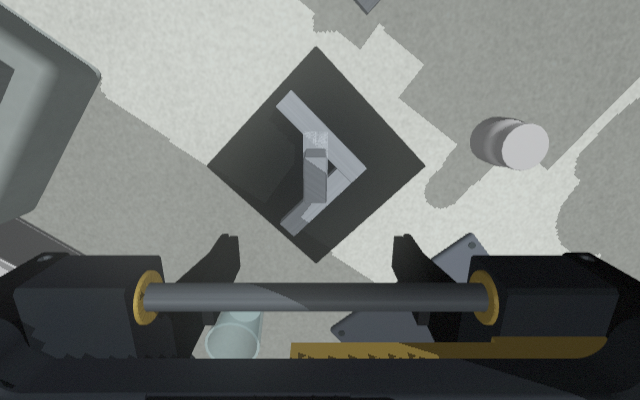

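View pics/t11.png

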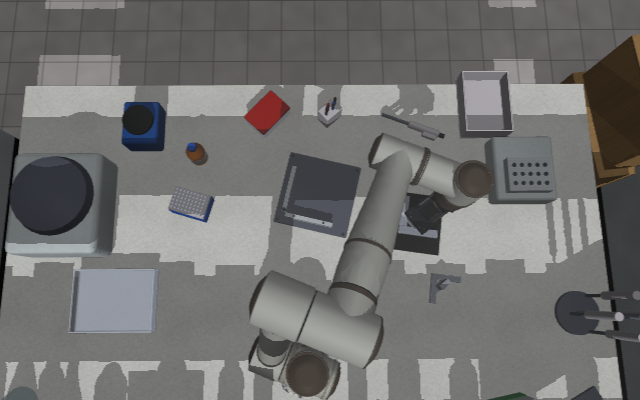

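The wrist view shows the square at px (320,160), centred and flat with both legs on the mat, and the hand well above it. In the top view the fence is square at px (290,190) and the bystanders are where they were, so I hand the job in.

```bash
python3 -c "
from station import *
print(finish_job())"
```

```text
the job is handed in; nothing more can be done
None
```

I trued the swing fence with the larger setting square, laid the square back on the mat, and handed the job in at about 20 s; no verdict was reported.

**Pressing:** I pressed the square against the fixed fence first, slid it into the corner, and held it there for over a second. At the end of the hold, wrist forces were about 12 N towards each fence. The heel came out within about 1.2 mm of the measured corner, and the tool's yaw stayed at 121.6°, parallel to the nest.

**Fence:** Before the lay-down, its top-view edges lay at −13.1° and −13.4°, against −13.4° for true, so at most about 0.006 rad off (limit 0.02). I did not measure it again after laying the square down; it looked unchanged in the last picture.

**Square on the mat:** I released it with the tool at (0.452, −0.358), within about 2 mm of the mat centre I measured. It looks flat, with both legs on the mat, and the open hand was about 0.24 m up.

**Bystanders:** The detector put the bottle within 1 px and the tip box within 4 px (about 13 mm) of where they started. It missed the beaker in the last top picture because the arm hid it. The beaker shows upright in the last wrist picture, but I did not measure its position.

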